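Mark the worn isolator of the printer

ROBOT

A 6-joint arm with a two-finger parallel gripper is mounted at the origin on the work surface. World frame = base frame: x ahead of the robot, y to its left, z up, the work surface at z = 0. Lengths are in m, angles in rad, forces in N, time in s.
With the tool pointing down it reaches from about 0.35 to 0.925 m from the base axis. Payload 6.4 kg.
Tool frame: the origin (TCP) lies midway between the tips of the shut fingers; the grasp point (between the pads) lies 19 mm behind it; z points along the fingers, x is the direction in which the jaws open and shut, and the axes are right-handed (so a half turn about z gives the same grasp; the last joint's range is limited). The gripper opens to 94 mm and grips with 3 to 60 N. Pads are 16 mm wide; open, the fingers measure 119 mm over their backs; the gripper's body (75 mm by 177 mm) begins 78 mm behind the grasp point.
Start: joints at [0.93, 0.245, 1.558, -0, 1.339, -0.174], TCP at [0.293, 0.58, 0.205] pointing down, gripper open.
Joint ranges: [-3.13, 3.13], [-1.02, 2.26], [0.13, 2.54], [-0.95, 4.09], [0.21, 2.88], [-2.74, 2.74]. Speed limits (rad/s): [2.57, 2.57, 3.14, 3.14, 3.14, 3.14].

INTERFACE

Orientations are given as a unit quaternion [x, y, z, w].
In Python, from bench import get_state, get_image, sign_off gives the robot as it stands.
- The arm moves only by the tool drive_tool, never from a script. Its argument "targets" is a list that holds one entry, the list of rows, each a list of 4 numbers: the shift along the tool's x, y, z in m, then the turn about the tool's z in degrees. In form: [[[dx, dy, dz, roll], ...]]. A call has 1 to 8 rows; each row shifts and turns the pose as measured when the row begins, along the tool's axes as they then stand; what a row does not reach is not made up. A row lasts 1/8 s, in which the tool goes at most 62.5 mm and 10.7 degrees, less where a joint would pass 70% of its speed; a pose out of reach is approached as far as the arm can. A call with a gripper value outside its range is refused whole. "hand" is the opening, from 0 (shut) to 1 (fully open), set as the call begins (left out, the last holds). The fingers move at their own pace and stop on an object; the grip force is fixed at half the most. Time passes only in rows, so rows that do not move let the fingers close. It gives the time, the measured TCP pose, the force and the opening at its end, in the units of the state.
- get_state(): the state, without advancing time (a new reading comes with each control period).
- get_image(name): name is "scene" or "top" or "wrist"; returns a dict with "color" (400x640x3 uint8, red, green, blue), "fovy" (degrees; the focal length in pixels is half the picture's height over the tangent of half this angle, whatever the lens; pixels are square), "cx", "cy" (the principal point, pixels), "k1" (the pictures are not rectified: a ray, as slopes to the right and down, at radius r is drawn at 1 + k1 r^2 times it, then the intrinsics apply), "cam_to_world" (4x4, takes a point from camera to world coordinates). Camera axes: x right, y up, looking along -z (the intrinsics and any distortion apply to the point x, -y, -z); pixel columns grow to the right and rows downward; lengths in m; the calibration is good to about 2 mm. A picture is of the moment at which its call begins. There is no depth.
- sign_off(): hands the job in, once; it reports no verdict.
The state is a dict: "clock": time; "joint_positions": joint angles; "joint_vel": joint speeds; "effort": joint torques, N m; "ee_pos": TCP position; "tool_rot": TCP orientation; "ft_force": force on the tool from outside, world axes, zero at the start; "wrist_torque": the same for the moment, N m; "gripper_width": finger opening in m.
Only numpy, scipy, OpenCV 4.12 (cv2) and the standard library are available. Lean on these libraries where they do the work, as an engineer would, in place of code of your own. Each camera call takes 0.05 s, during which the arm holds its last target.

TASK

Press each of the three spring-mounted, green-topped isolator pads down as far as it goes to feel which is the softest (it sinks deepest), then push the orange tag on that one's block fully down to mark it as worn. Leave the other two tags up. Only press: lift nothing, and leave the blocks and the other things on the bench standing where they are.

Things in the scene. Friction and masses are not known exactly. Their poses are not given: they have to be found in the camera images.
- block_a: Loose steel test block, 0.85 kg, 144 x 90 mm plate 12 mm thick; a round spring-mounted pad (aluminium cup, green top) at one end, an orange tag at the other. All three look alike and are swapped about. Origin: centre of underside; x along the 144 mm side to the pad end, z up. Pad at x=+32 mm, tag at x=-42 mm, both y=0; a thin 48 mm tall post with a white slider at x=+32, y=+34 mm.
- pad_a_top (a point): Centre of the flat green pad top on block_a, 46 mm across, 68 mm above the table when free. It goes straight down to a hard stop and springs back. First 0.6 N, then a linear spring: the softest about 300 N/m, sinking 20 mm to its stop (7 N); the other two 900 to 1300 N/m, sinking only 8 mm (8 to 11 N).
- witness_a (a joint): White slider on the thin post beside the pad of block_a: the farthest the pad has yet been pressed down, in m (0 = never pressed, about 0.020 or 0.008 = to the stop). The pad's lug pushes it down and it stays there.
- tag_a_top (a point): Centre of the flat top of the orange tag on block_a, a 34 x 30 mm T-shaped tab, top 52 mm above the table when up and 36 mm when fully down; the black guide under it is 30 mm tall.
- tag_a (a joint): How far the tag of block_a is pushed down, in m: 0 = up, 0.016 = fully down on its stop. Plain friction of about 2.5 N, no spring: it stays where it is left.
- block_b: Loose steel test block, 0.85 kg, 144 x 90 mm plate 12 mm thick; a round spring-mounted pad (aluminium cup, green top) at one end, an orange tag at the other. All three look alike and are swapped about. Origin: centre of underside; x along the 144 mm side to the pad end, z up. Pad at x=+32 mm, tag at x=-42 mm, both y=0; a thin 48 mm tall post with a white slider at x=+32, y=+34 mm.
- pad_b_top (a point): Centre of the flat green pad top on block_b, 46 mm across, 68 mm above the table when free. It goes straight down to a hard stop and springs back. First 0.6 N, then a linear spring: the softest about 300 N/m, sinking 20 mm to its stop (7 N); the other two 900 to 1300 N/m, sinking only 8 mm (8 to 11 N).
- witness_b (a joint): White slider on the thin post beside the pad of block_b: the farthest the pad has yet been pressed down, in m (0 = never pressed, about 0.020 or 0.008 = to the stop). The pad's lug pushes it down and it stays there.
- tag_b_top (a point): Centre of the flat top of the orange tag on block_b, a 34 x 30 mm T-shaped tab, top 52 mm above the table when up and 36 mm when fully down; the black guide under it is 30 mm tall.
- tag_b (a joint): How far the tag of block_b is pushed down, in m: 0 = up, 0.016 = fully down on its stop. Plain friction of about 2.5 N, no spring: it stays where it is left.
- block_c: Loose steel test block, 0.85 kg, 144 x 90 mm plate 12 mm thick; a round spring-mounted pad (aluminium cup, green top) at one end, an orange tag at the other. All three look alike and are swapped about. Origin: centre of underside; x along the 144 mm side to the pad end, z up. Pad at x=+32 mm, tag at x=-42 mm, both y=0; a thin 48 mm tall post with a white slider at x=+32, y=+34 mm.
- pad_c_top (a point): Centre of the flat green pad top on block_c, 46 mm across, 68 mm above the table when free. It goes straight down to a hard stop and springs back. First 0.6 N, then a linear spring: the softest about 300 N/m, sinking 20 mm to its stop (7 N); the other two 900 to 1300 N/m, sinking only 8 mm (8 to 11 N).
- witness_c (a joint): White slider on the thin post beside the pad of block_c: the farthest the pad has yet been pressed down, in m (0 = never pressed, about 0.020 or 0.008 = to the stop). The pad's lug pushes it down and it stays there.
- tag_c_top (a point): Centre of the flat top of the orange tag on block_c, a 34 x 30 mm T-shaped tab, top 52 mm above the table when up and 36 mm when fully down; the black guide under it is 30 mm tall.
- tag_c (a joint): How far the tag of block_c is pushed down, in m: 0 = up, 0.016 = fully down on its stop. Plain friction of about 2.5 N, no spring: it stays where it is left.
- dish: Pale translucent open culture dish, 90 mm across, 15 mm tall, loose on the bench; bystander. Origin: centre of its underside.
- cartridge: White cartridge with a blue cap, standing, 38 mm across, 82 mm tall, loose; bystander. Origin: centre of its underside.
- tip_box: Pale box on a yellow tray, 80 x 120 mm, 75 mm tall, loose; bystander. Origin: centre of its underside.
Mind the look-alikes: they are no part of the job. Leave any red look-alike of the block_c alone.

How it is judged:
On the way, in this order (a step that is already met when the one before it is completed fails the run):
1. all three pads have been pressed down, in any order (each witness slider lowered by at least 4 mm, the softest's by at least 11 mm) (value of joint each of witness_a, witness_b, witness_c above 0.004 m and value of joint any of witness_a, witness_b, witness_c above 0.011 m), for 0.1 s.
2. the tag of the softest pad is pushed fully down (((value of joint tag_a above 0.0135 m and value of joint witness_a above 0.011 m) or (value of joint tag_b above 0.0135 m and value of joint witness_b above 0.011 m) or (value of joint tag_c above 0.0135 m and value of joint witness_c above 0.011 m))), for 0.1 s.
At the end, for the whole second after the job is handed in: The tag of the softest pad (the only one that sinks over 11 mm) is over 13.5 mm down of its 16, the other tags under 3 mm down; blocks and bystanders within 25 mm of where they began, blocks still, blocks and cartridge within 0.1 rad of upright (((value of joint tag_a above 0.0135 m and value of joint witness_a above 0.011 m and value of joint each of tag_b, tag_c below 0.003 m) or (value of joint tag_b above 0.0135 m and value of joint witness_b above 0.011 m and value of joint each of tag_a, tag_c below 0.003 m) or (value of joint tag_c above 0.0135 m and value of joint witness_c above 0.011 m and value of joint each of tag_a, tag_b below 0.003 m)) and distance of each of block_a, block_b, block_c, dish, cartridge, tip_box from where it was at the start of the episode below 0.025 m and angle between each of block_a, block_b, block_c, cartridge's own z axis and vertical below 0.1 rad and linear speed of each of block_a, block_b, block_c below 0.02 m/s); the robot touches nothing.
It fails at once if a block or a bystander is lifted more than 10 mm (height (world z) of any of block_a, block_b, block_c, dish, cartridge, tip_box above 0.01 m).
It fails at once if a block or a bystander is moved more than 25 mm (distance of any of block_a, block_b, block_c, dish, cartridge, tip_box from where it was at the start of the episode above 0.025 m).
It also fails if it takes over 42 s, if anything falls off the work surface, if the arm or the gripper's body presses on something with over 40 N, if the wrist force passes 120 N, or if a joint passes its speed limit or range.

## Working session

There is one attempt and no reset: what is moved stays moved. The work goes in short steps, Python scripts to look and compute and a tool call to move; the robot and the scene stay as the last step left them, time stands still between calls to the robot, and variables do not carry over. Pictures are saved under pics/ and viewed, and the job is handed in when it is done.

Besides the shell and the picture viewer there is one more tool, called by a JSON object that holds its "method" and its "body". drive_tool: Moves the arm, as the interface text tells. Its arguments: {"type":"object","properties":{"targets":{"type":"array"},"hand":{"type":"number"}},"required":["targets"]}

```bash
mkdir -p pics; ls
cat > h.py <<'E'
import numpy as np, cv2
from bench import get_state, get_image
def snap(n,f):
    d=get_image(n); cv2.imwrite('pics/'+f,cv2.cvtColor(d['color'],cv2.COLOR_RGB2BGR)); 
    np.save('pics/'+f+'.npy',{k:v for k,v in d.items()},allow_pickle=True); return d
def load(f): return np.load('pics/'+f+'.npy',allow_pickle=True).item()
def KD(d):
    f=200/np.tan(np.radians(d['fovy'])/2)
    return np.array([[f,0,d['cx']],[0,f,d['cy']],[0,0,1]]),np.array([d['k1'],0,0,0,0.])
def pix2w(d,uv,z):
    K,D=KD(d); uv=np.array(uv,float).reshape(-1,1,2)
    n=cv2.undistortPoints(uv,K,D).reshape(-1,2)
    T=np.array(d['cam_to_world']); r=np.c_[n[:,0],-n[:,1],-np.ones(len(n))]@T[:3,:3].T
    o=T[:3,3]; s=(z-o[2])/r[:,2]; return o+r*s[:,None]
def w2pix(d,P):
    K,D=KD(d); T=np.array(d['cam_to_world']); c=(np.array(P,float).reshape(-1,3)-T[:3,3])@T[:3,:3]
    return cv2.projectPoints(c*[1,-1,-1],np.zeros(3),np.zeros(3),K,D)[0].reshape(-1,2)
E
python3 - <<'E'
from h import *
for n in['scene','top','wrist']:
    d=snap(n,n+'0.png'); print(n,d['fovy'],d['cx'],d['cy'],d['k1'],np.round(d['cam_to_world'],3).tolist())
print(get_state())
E
```

```text
pics
scene 42.49999855814185 329.9270120719372 198.36165532220312 0.021329436140012696 [[-0.075, -0.745, 0.663, 1.436], [0.997, -0.048, 0.058, 0.093], [-0.012, 0.665, 0.747, 1.003], [0.0, 0.0, 0.0, 1.0]]
top 50.6508389773459 317.01339918083573 199.23443771017122 -0.07904104807885058 [[-0.009, 0.985, -0.172, 0.412], [-1.0, -0.01, -0.005, 0.001], [-0.007, 0.172, 0.985, 1.116], [0.0, 0.0, 0.0, 1.0]]
wrist 63.935661988000675 319.3626361820167 198.23804313851338 -0.06581341295073842 [[0.451, -0.866, -0.216, 0.228], [0.893, 0.437, 0.111, 0.612], [-0.001, -0.243, 0.97, 0.384], [0.0, 0.0, 0.0, 1.0]]
{'clock': 0.15, 'joint_positions': array([ 9.29911663e-01,  2.45680265e-01,  1.55868466e+00, -3.75425578e-05,
        1.33875159e+00, -1.74101060e-01]), 'joint_vel': array([ 7.91349112e-04, -2.93211574e-03, -3.12307838e-03,  1.48768610e-03,
       -1.02359701e-03, -3.75726669e-06]), 'effort': array([ 1.29384673e-03, -4.16264641e+01, -3.14983177e+01,  6.86680572e-02,
        3.16195667e-02, -9.36557149e-05]), 'ee_pos': array([0.29223656, 0.58008732, 0.20460801]), 'tool_rot': array([ 8.51471589e-01,  5.24400183e-01, -7.01432472e-04,  2.98110287e-04]), 'ft_force': array([-0.47059386, -0.45032371,  0.10386444]), 'wrist_torque': array([-0.03984929,  0.0029394 , -0.01840072]), 'gripper_width': 0.09382328558587462}
```

View pics/top0.png

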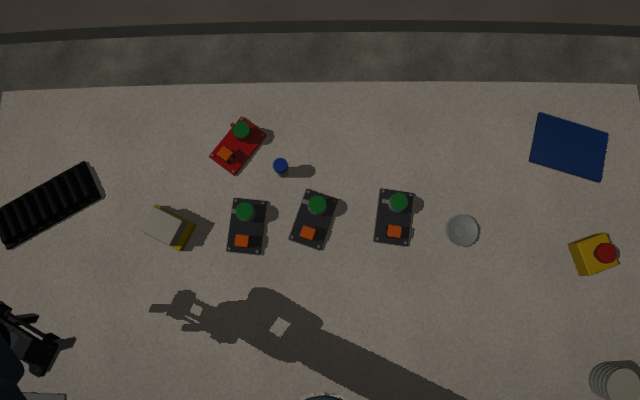

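View pics/scene0.png

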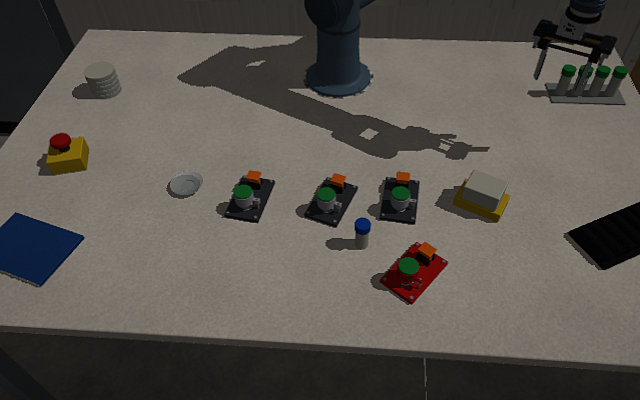

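View pics/wrist0.png

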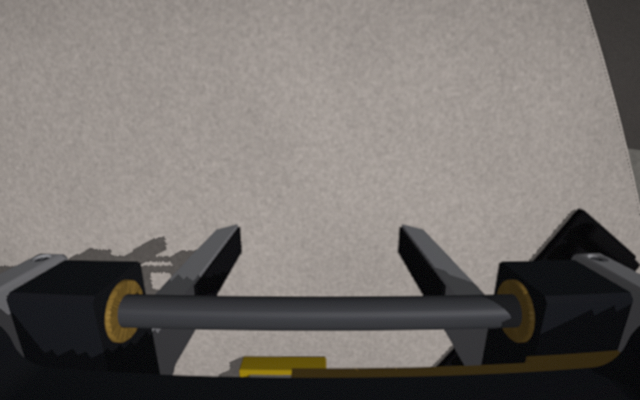

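```bash
cat > seg.py <<'E'
from h import *
def seg(f,zg=0.068,zo=0.052,roi=None):
    d=load(f); hsv=cv2.cvtColor(d['color'],cv2.COLOR_RGB2HSV)
    for nm,lo,hi,z in[('green',(50,120,50),(80,255,255),zg),('orange',(6,190,140),(16,255,255),zo)]:
        m=cv2.inRange(hsv,lo,hi); n,l,s,c=cv2.connectedComponentsWithStats(m)
        for i in range(1,n):
            if s[i,4]>40:
                print(nm,np.round(c[i],1),s[i].tolist(),np.round(pix2w(d,c[i],z)[0],4))
if __name__=='__main__':
    for f in['top0.png','scene0.png']: print(f); seg(f)
    d=load('top0.png')
    print(pix2w(d,[[281,166]],.082),pix2w(d,[[463,230]],.015),pix2w(d,[[145,215],[155,206],[194,220],[180,244]],.075))
    im=cv2.imread('pics/top0.png')[170:280,200:440]; cv2.imwrite('pics/top0z.png',cv2.resize(im,None,fx=3.3,fy=3.3,interpolation=cv2.INTER_CUBIC))
E
python3 seg.py
```

```text
top0.png
green [240.7 129.2] [233, 122, 16, 16, 204] [0.7833 0.2043 0.068 ]
green [398.7 201.2] [391, 193, 17, 17, 233] [ 0.5886 -0.199   0.068 ]
green [316.9 204. ] [309, 196, 17, 17, 239] [0.5836 0.0071 0.068 ]
green [243.8 210.6] [236, 202, 17, 18, 240] [0.5685 0.1911 0.068 ]
scene0.png
green [569.6  67.7] [563, 65, 14, 7, 67] [0.0182 0.7197 0.068 ]
green [604.   68.8] [598, 66, 13, 7, 69] [0.0187 0.8218 0.068 ]
green [621.4  69. ] [615, 66, 13, 7, 72] [0.0176 0.8736 0.068 ]
green [242.7 191.1] [234, 185, 18, 13, 191] [ 0.5958 -0.1974  0.068 ]
green [325.9 193.5] [317, 187, 19, 14, 194] [0.5905 0.0083 0.068 ]
green [400.7 192.5] [392, 186, 19, 14, 195] [0.5757 0.1916 0.068 ]
green [408.3 265.2] [398, 257, 21, 17, 271] [0.7893 0.2044 0.068 ]
[[0.6792886  0.09678513 0.082     ]] [[ 0.51876463 -0.37657425  0.015     ]] [[0.55845176 0.44167125 0.075     ]
 [0.58125106 0.41698848 0.075     ]
 [0.5448309  0.31504637 0.075     ]
 [0.48501625 0.34813674 0.075     ]]
```

View pics/top0z.png

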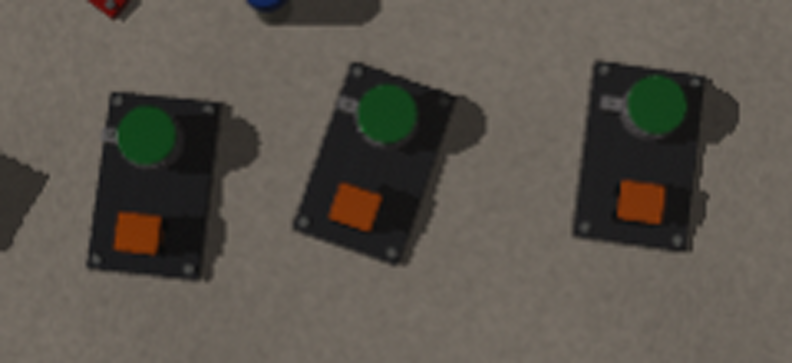

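```bash
sed -i 's/(6,190,140),(16,255,255)/(4,170,110),(18,255,255)/' seg.py; python3 seg.py | grep -E "png|orange"; python3 -c "
from h import *
d=load('top0.png')
# block plate corners, zoom/3.3+200,170
for q in ([(111,93),(224,103),(207,280),(88,267)],[(350,63),(457,96),(404,265),(294,228)],[(597,62),(705,77),(690,250),(573,236)]):
    w=pix2w(d,np.array(q)/3.3+[200,170],.012)[:,:2]; print(np.round(w,4).tolist(),w.mean(0), [np.linalg.norm(w[i]-w[i-1]) for i in range(4)])
    c=w.mean(0);u=(w[0]+w[1]-w[2]-w[3]);u/=np.linalg.norm(u);print('pad',c+.032*u,'tag',c-.042*u,np.degrees(np.arctan2(u[1],u[0])))
"
```

```text
top0.png
orange [224.1 152.8] [217, 146, 16, 15, 123] [0.7247 0.2494 0.052 ]
orange [393.8 230.6] [388, 225, 13, 12, 130] [ 0.5159 -0.1866  0.052 ]
orange [307.1 232.1] [301, 226, 14, 13, 120] [0.5144 0.0327 0.052 ]
orange [241.1 240. ] [235, 235, 13, 11, 122] [0.4958 0.1995 0.052 ]
scene0.png
orange [253.7 175.1] [246, 171, 15, 12, 105] [ 0.5238 -0.1846  0.052 ]
orange [337.8 178.2] [330, 173, 16, 12, 102] [0.5213 0.0333 0.052 ]
orange [402.8 175.8] [397, 172, 13, 9, 101] [0.5023 0.1996 0.052 ]
orange [426.9 248.9] [418, 242, 18, 15, 147] [0.7307 0.2495 0.052 ]
[[0.6106, 0.2293], [0.6015, 0.1376], [0.46, 0.1496], [0.4708, 0.2444]] [0.53569597 0.19022513] [np.float64(0.14062954126724125), np.float64(0.09217338686811713), np.float64(0.14199968387865405), np.float64(0.09538052578563608)]
pad [0.56754758 0.18714702] tag [0.49389073 0.19426514] -5.519858218867503
[[0.6332, 0.036], [0.6053, -0.0499], [0.4705, -0.0058], [0.5004, 0.081]] [0.55234062 0.01529378] [np.float64(0.14017613149921437), np.float64(0.090333919974304), np.float64(0.1418236012263222), np.float64(0.09182509620511768)]
pad [0.58270044 0.00518036] tag [0.51249336 0.02856765] -18.42387452119133
[[0.632, -0.1636], [0.6188, -0.2508], [0.4797, -0.2323], [0.4919, -0.1398]] [ 0.55557694 -0.19662479] [np.float64(0.14212640247793296), np.float64(0.08813846386214878), np.float64(0.14035070709493871), np.float64(0.09331626729799465)]
pad [ 0.58721573 -0.20141922] tag [ 0.51405102 -0.1903321 ] -8.61684215663898
```

{"method": "drive_tool", "body": {"targets": [[[0, 0, -0.03, 0], [0, 0, -0.01, 10.5], [0, 0, 0, 10.5], [0, 0, 0, 10.5], [0, 0, 0, 10.5], [0, 0, 0, 10.5], [0, 0, 0, 10.5]]], "hand": 0}}

```text
clock: 1.02
ee_pos: [0.2912, 0.5787, 0.2424]
tool_rot: [1.0, -0.012, -0.002, 0.003]
ft_force: [-0.6, -0.3, -0.0]
gripper_width: 0.0274
```

{"method": "drive_tool", "body": {"targets": [[[0.035, 0.048, 0, -1.4], [0.035, 0.048, 0, 0], [0.035, 0.048, 0, 0], [0.035, 0.048, 0, 0], [0.035, 0.048, 0, 0], [0.035, 0.048, 0, 0], [0.035, 0.048, 0, 0], [0.035, 0.048, 0, 0]]], "hand": 0}}

```text
clock: 2.02
ee_pos: [0.5757, 0.1856, 0.241]
tool_rot: [1.0, 0.004, -0.003, 0.003]
ft_force: [-0.3, 0.7, -1.0]
gripper_width: 0.0001
```

{"method": "drive_tool", "body": {"targets": [[[-0.004, -0.005, 0.05, 0], [0, 0, 0.05, 0], [0, 0, 0.035, 0], [0, 0, 0, 0]]], "hand": 0}}

```text
clock: 2.52
ee_pos: [0.5736, 0.1846, 0.1024]
tool_rot: [1.0, 0.0, -0.003, 0.004]
ft_force: [0.7, 0.7, 0.4]
gripper_width: 0.0002
```

Run:
```python
from h import *
d=snap('wrist','w1.png'); s=get_state(); p=s['ee_pos']; print(p,s['ft_force'])
print(w2pix(d,[p]))
e=snap('scene','s1.png'); im=cv2.imread('pics/s1.png')[120:260,280:480]; cv2.imwrite('pics/s1z.png',cv2.resize(im,None,fx=4,fy=4))
```

```text
[0.57513504 0.18486624 0.10458116] [-0.00583117  0.31755152  0.58233088]
[[324.55253049 240.28239963]]
```

View pics/w1.png

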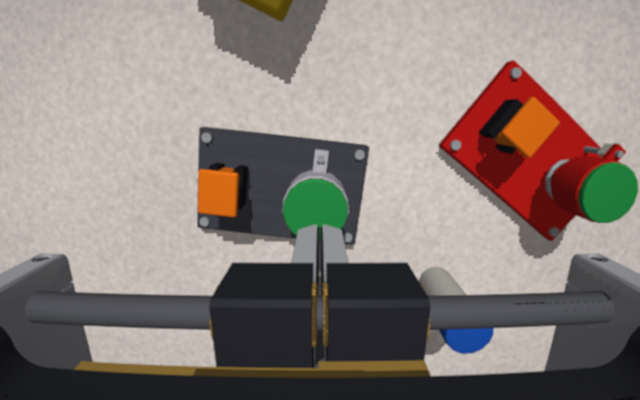

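View pics/s1z.png

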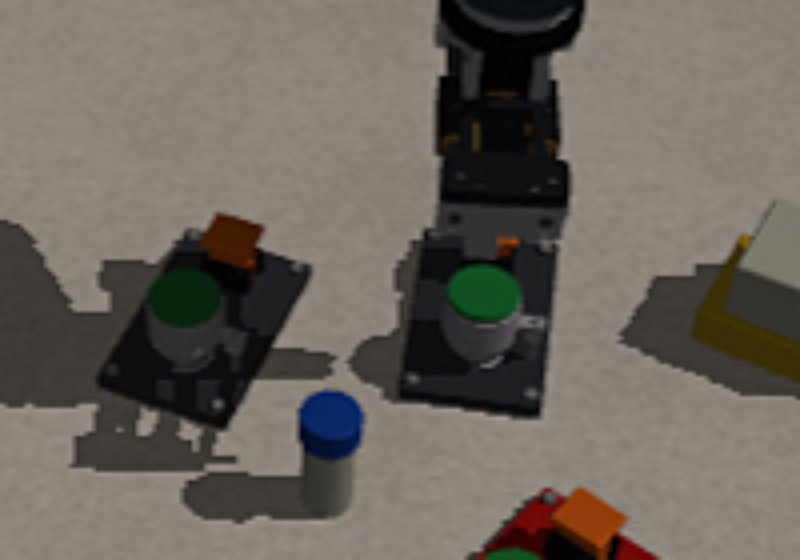

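Run:
```python
from h import *
d=load('w1.png')
w=pix2w(d,[[284,205],[349,205],[316,178]],.068); print(w, (w[0]+w[1])/2, w[2]-[0,.023,0]); print(np.linalg.norm(w[0]-w[1]))
```

```text
[[0.54748783 0.19618679 0.068     ]
 [0.59238662 0.19623187 0.068     ]
 [0.56965855 0.21515063 0.068     ]] [0.56993723 0.19620933 0.068     ] [0.56965855 0.19215063 0.068     ]
0.0448988059579341
```

{"method": "drive_tool", "body": {"targets": [[[-0.005, -0.007, 0, 0], [0, -0.001, 0.02, 0], [0, 0, 0.01, 0], [0, 0, 0.006, 0]]], "hand": 0}}

```text
clock: 3.12
ee_pos: [0.5746, 0.1946, 0.0736]
tool_rot: [1.0, 0.001, 0.005, 0.002]
ft_force: [0.2, 0.6, 0.0]
gripper_width: 0.0004
```

{"method": "drive_tool", "body": {"targets": [[[-0.004, 0.002, 0, 0], [0, 0, 0.006, 0], [0, 0, 0.004, 0], [0, 0, 0.004, 0]]], "hand": 0}}

```text
clock: 3.62
ee_pos: [0.5706, 0.1924, 0.0601]
tool_rot: [1.0, 0.001, 0.005, 0.002]
ft_force: [-4.5, -1.6, 17.0]
gripper_width: 0.0004
```

{"method": "drive_tool", "body": {"targets": [[[0, 0, 0.002, 0]]], "hand": 0}}

```text
clock: 3.75
ee_pos: [0.5708, 0.1924, 0.0601]
tool_rot: [1.0, 0.001, 0.004, 0.003]
ft_force: [-8.7, -2.1, 17.8]
gripper_width: 0.0008
```

{"method": "drive_tool", "body": {"targets": [[[0, 0, -0.025, 0], [0, 0, -0.03, 0], [0.004, 0.047, 0, 0], [0.004, 0.047, 0, 0], [0.004, 0.047, 0, 0], [0.004, 0.042, 0, 0], [0, 0, 0, 0]]], "hand": 0}}

```text
clock: 4.62
ee_pos: [0.5889, 0.0046, 0.1187]
tool_rot: [1.0, 0.002, 0.007, 0.003]
ft_force: [-0.4, 0.0, -0.4]
gripper_width: 0.0004
```

Run:
```python
from h import *
d=snap('wrist','w2.png'); s=get_state(); print(s['ee_pos'],s['ft_force'])
e=snap('scene','s2.png'); im=cv2.imread('pics/s2.png')[120:260,280:480]; cv2.imwrite('pics/s2z.png',cv2.resize(im,None,fx=4,fy=4))
```

```text
[0.58859839 0.00587291 0.11856243] [ 0.70503349 -0.54749911 -0.70155199]
```

View pics/w2.png

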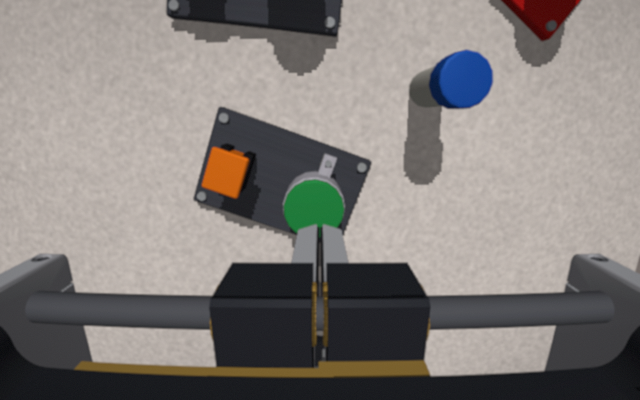

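View pics/s2z.png

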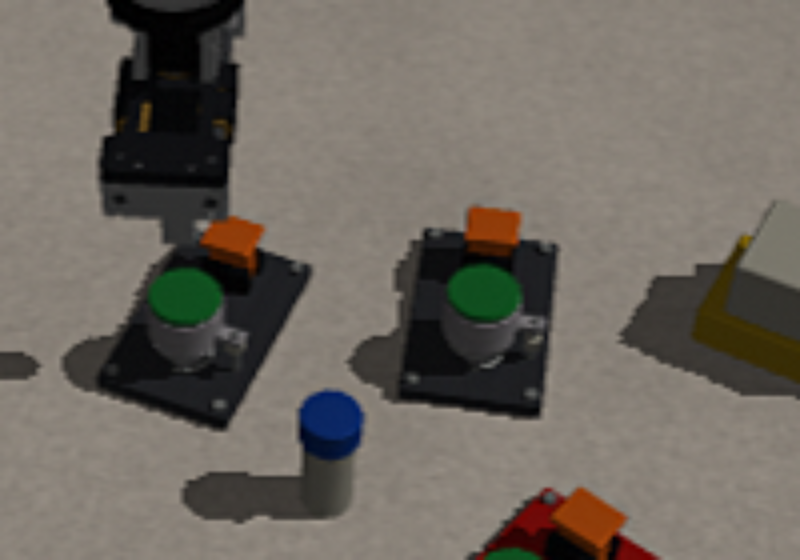

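Run:
```python
from h import *
d=load('w2.png')
w=pix2w(d,[[284,208],[345,208],[314,180]],.068); print((w[0]+w[1])/2, w[2]-[0,.023,0],np.linalg.norm(w[0]-w[1]))
```

```text
[0.58449878 0.00932553 0.068     ] [0.5841189 0.00755   0.068    ] 0.0454557714422125
```

{"method": "drive_tool", "body": {"targets": [[[-0.003, -0.002, 0.02, 0], [0, 0, 0.02, 0], [0, 0, 0.003, 0], [0, 0, 0, 0]]], "hand": 0}}

```text
clock: 5.22
ee_pos: [0.5859, 0.0126, 0.0738]
tool_rot: [1.0, 0.006, 0.007, 0.003]
ft_force: [-0.6, -0.8, 0.2]
gripper_width: 0.0001
```

{"method": "drive_tool", "body": {"targets": [[[0, 0.004, 0.002, 0], [0, 0, 0.004, 0], [0, 0, 0.004, 0], [0, 0, 0.004, 0]]], "hand": 0}}

```text
clock: 5.72
ee_pos: [0.5874, 0.0084, 0.062]
tool_rot: [1.0, 0.006, 0.008, 0.003]
ft_force: [-5.1, 1.4, 8.3]
gripper_width: 0.0
```

{"method": "drive_tool", "body": {"targets": [[[-0.001, 0, 0.004, 0], [0, 0, 0.002, 0]]], "hand": 0}}

```text
clock: 5.98
ee_pos: [0.5876, 0.0083, 0.0601]
tool_rot: [1.0, 0.006, 0.008, 0.003]
ft_force: [-10.2, 1.3, 16.6]
gripper_width: 0.0001
```

Also stiff (8 mm stop). On to the right block: dx ≈ +0.004, dy ≈ +0.206.

{"method": "drive_tool", "body": {"targets": [[[0, 0, -0.025, 0], [0, 0, -0.03, 0], [0.001, 0.052, 0, 0], [0.001, 0.052, 0, 0], [0.001, 0.052, 0, 0], [0.001, 0.048, 0, 0], [0, 0, 0, 0]]], "hand": 0}}

```text
clock: 6.85
ee_pos: [0.5958, -0.202, 0.1196]
tool_rot: [1.0, 0.007, 0.011, 0.004]
ft_force: [0.8, -0.3, -0.2]
gripper_width: 0.0006
```

Run:
```python
from h import *
d=snap('wrist','w3.png'); s=get_state(); print(s['ee_pos'],s['ft_force'])
hsv=cv2.cvtColor(d['color'],cv2.COLOR_RGB2HSV); m=cv2.inRange(hsv,(50,120,50),(80,255,255)); n,l,st,c=cv2.connectedComponentsWithStats(m); 
for i in range(1,n):
  if st[i,4]>400:
    x,y,w,h,a=st[i]; print(st[i]); p=pix2w(d,[[x,y+w/2],[x+w,y+w/2],[x+w/2,y]],.068); print((p[0]+p[1])/2,p[2]-[0,.023,0],np.linalg.norm(p[0]-p[1]))
```

```text
[ 0.5955873  -0.20025233  0.1192644 ] [-0.44039011  0.43680858  1.01107884]
[ 281  180   59   56 2353]
[ 0.58881934 -0.19874861  0.068     ] [ 0.58862737 -0.19927994  0.068     ] 0.04414979204009844
```

View pics/w3.png

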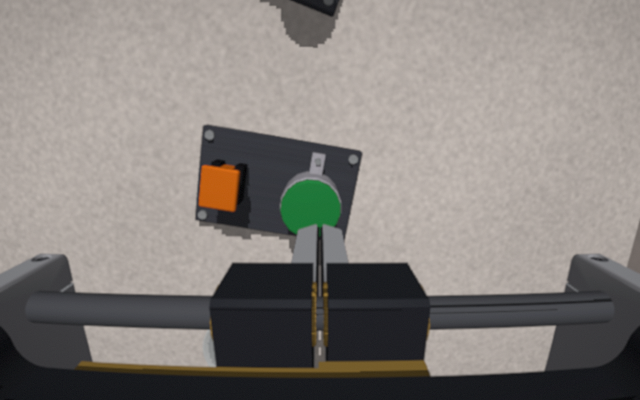

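{"method": "drive_tool", "body": {"targets": [[[-0.006, 0.001, 0.02, 0], [0, 0.001, 0.02, 0], [0, 0.001, 0.003, 0], [0, 0, 0, 0]]], "hand": 0}}

```text
clock: 7.4
ee_pos: [0.5911, -0.2001, 0.0743]
tool_rot: [1.0, 0.01, 0.011, 0.003]
ft_force: [-0.6, -0.2, -0.4]
gripper_width: 0.0004
```

{"method": "drive_tool", "body": {"targets": [[[-0.001, 0, 0.004, 0], [0, 0, 0.004, 0], [0, 0, 0.004, 0], [0, 0, 0.004, 0]]], "hand": 0}}

```text
clock: 7.9
ee_pos: [0.5915, -0.2002, 0.0597]
tool_rot: [1.0, 0.01, 0.012, 0.004]
ft_force: [-2.6, 1.3, 3.3]
gripper_width: 0.0006
```

{"method": "drive_tool", "body": {"targets": [[[-0.001, 0, 0.004, 0], [0, 0, 0.004, 0], [0, 0, 0.004, 0], [0, 0, 0.003, 0]]], "hand": 0}}

```text
clock: 8.4
ee_pos: [0.5918, -0.2005, 0.0478]
tool_rot: [1.0, 0.01, 0.012, 0.004]
ft_force: [-11.4, 4.0, 26.8]
gripper_width: 0.0006
```

{"method": "drive_tool", "body": {"targets": [[[0, 0, -0.03, 0], [0, 0, -0.035, 0], [-0.038, -0.006, 0, 0], [-0.038, -0.006, 0, 0], [0, 0, 0, 0]]], "hand": 0}}

```text
clock: 9.02
ee_pos: [0.513, -0.1908, 0.1117]
tool_rot: [1.0, 0.01, 0.013, 0.005]
ft_force: [-0.2, 0.3, -0.2]
gripper_width: 0.0005
```

Run:
```python
from h import *
d=snap('wrist','w4.png'); s=get_state(); print(s['ee_pos'],s['ft_force'])
e=snap('scene','s4.png'); im=cv2.imread('pics/s4.png')[120:260,200:400]; cv2.imwrite('pics/s4z.png',cv2.resize(im,None,fx=4,fy=4))
hsv=cv2.cvtColor(d['color'],cv2.COLOR_RGB2HSV); m=cv2.inRange(hsv,(4,170,110),(18,255,255)); n,l,st,c=cv2.connectedComponentsWithStats(m)
for i in range(1,n):
  if st[i,4]>300: print(st[i],c[i],pix2w(d,c[i],.052))
```

```text
[ 0.51418423 -0.19126582  0.11214476] [-0.38219212 -0.78100073 -1.12606648]
[ 301  179   44   48 1630] [322.3993865 203.2196319] [[ 0.51527858 -0.18504333  0.052     ]]
```

View pics/w4.png

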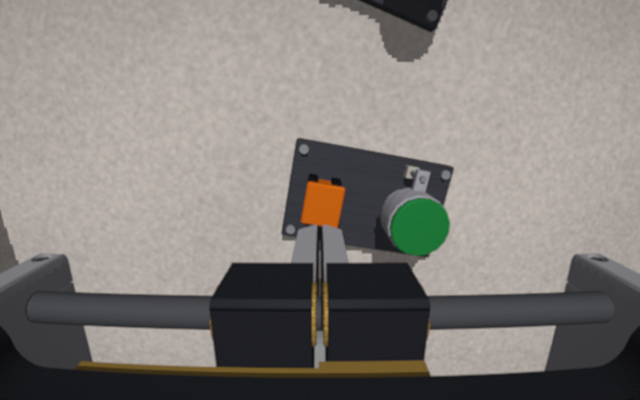

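View pics/s4z.png

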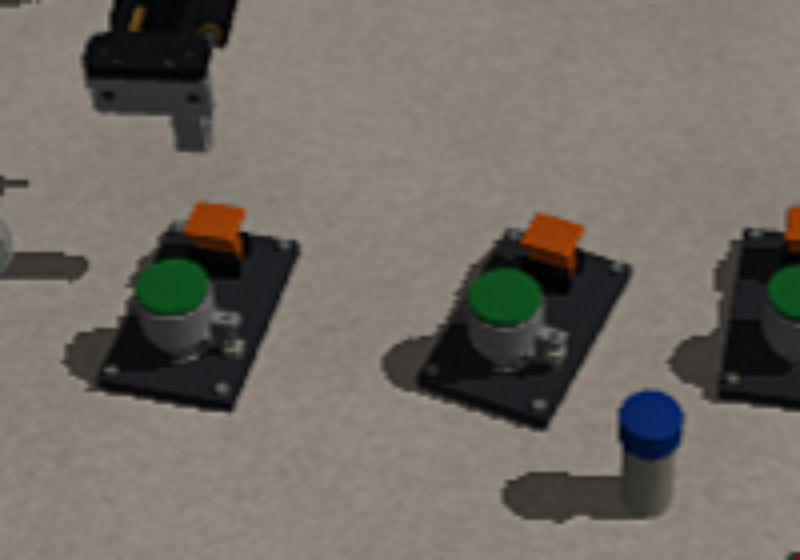

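The wrist view shows the tag at about (322, 203) and the scene view shows that the right block's slider is the lowest. I'm going down on its tag.

{"method": "drive_tool", "body": {"targets": [[[0.001, -0.003, 0.02, 0], [0.001, 0, 0.02, 0], [0, 0, 0.012, 0], [0, 0, 0, 0]]], "hand": 0}}

```text
clock: 9.62
ee_pos: [0.5231, -0.1909, 0.0597]
tool_rot: [1.0, 0.011, 0.016, 0.007]
ft_force: [0.2, -1.0, -0.4]
gripper_width: 0.0003
```

{"method": "drive_tool", "body": {"targets": [[[-0.007, -0.004, 0, 0], [-0.001, 0, 0.004, 0], [0, 0, 0.004, 0], [0, 0, 0.004, 0]]], "hand": 0}}

```text
clock: 10.12
ee_pos: [0.5163, -0.1878, 0.049]
tool_rot: [1.0, 0.011, 0.017, 0.008]
ft_force: [-1.2, 1.4, 2.4]
gripper_width: 0.0005
```

{"method": "drive_tool", "body": {"targets": [[[0, 0, 0.004, 0], [-0.001, 0, 0.004, 0], [0, 0, 0.004, 0], [0, 0, 0.004, 0]]], "hand": 0}}

```text
clock: 10.62
ee_pos: [0.5166, -0.1883, 0.0357]
tool_rot: [1.0, 0.011, 0.017, 0.007]
ft_force: [-18.8, 9.4, 45.6]
gripper_width: 0.0004
```

At the stop (z 0.0357). Retract and check.

{"method": "drive_tool", "body": {"targets": [[[0, 0, -0.02, 0], [0, 0, -0.04, 0], [0, 0, -0.05, 0], [-0.05, 0, -0.04, 0], [-0.05, 0, 0, 0], [0, 0, 0, 0], [0, 0, 0, 0]]], "hand": 0}}

```text
clock: 11.5
ee_pos: [0.4111, -0.1898, 0.1844]
tool_rot: [1.0, 0.012, 0.016, 0.009]
ft_force: [0.2, -0.4, -0.3]
gripper_width: 0.0006
```

Run:
```python
from h import *
from seg import seg
s=get_state(); print(s['ee_pos'],s['ft_force'])
snap('scene','s5.png');snap('top','t5.png'); im=cv2.imread('pics/s5.png')[130:270,220:420]; cv2.imwrite('pics/s5z.png',cv2.resize(im,None,fx=4,fy=4))
for f in('s5.png','t5.png'): print(f);seg(f)
```

```text
[ 0.41111971 -0.18984741  0.18440001] [ 0.21886829 -0.44984321 -0.31179061]
s5.png
green [569.7  67.8] [563, 65, 14, 7, 69] [0.0182 0.7199 0.068 ]
green [586.6  68.1] [580, 65, 14, 7, 70] [0.0175 0.7707 0.068 ]
green [603.9  68.7] [598, 66, 13, 7, 70] [0.0185 0.8216 0.068 ]
green [621.3  69. ] [615, 66, 13, 7, 73] [0.0175 0.8734 0.068 ]
green [242.8 191.1] [234, 185, 18, 13, 192] [ 0.5957 -0.1973  0.068 ]
green [325.8 193.5] [317, 187, 19, 14, 195] [0.5906 0.0083 0.068 ]
green [400.8 192.6] [392, 186, 19, 14, 196] [0.5758 0.1917 0.068 ]
green [408.3 265.2] [398, 257, 21, 17, 273] [0.7893 0.2043 0.068 ]
orange [337.8 178.2] [330, 173, 16, 12, 102] [0.5213 0.0333 0.052 ]
orange [402.8 175.8] [397, 172, 13, 9, 101] [0.5023 0.1996 0.052 ]
orange [253.9 179. ] [247, 175, 15, 9, 103] [ 0.538  -0.1815  0.052 ]
orange [426.9 248.9] [418, 242, 18, 15, 148] [0.7308 0.2494 0.052 ]
t5.png
green [240.7 129.3] [233, 122, 17, 16, 207] [0.7831 0.2042 0.068 ]
green [398.8 201.2] [391, 193, 17, 17, 237] [ 0.5886 -0.1993  0.068 ]
green [317. 204.] [309, 196, 17, 17, 241] [0.5836 0.0069 0.068 ]
green [243.9 210.5] [236, 202, 17, 18, 240] [0.5687 0.1911 0.068 ]
orange [224.  152.7] [217, 146, 16, 15, 129] [0.7249 0.2498 0.052 ]
orange [307.1 232.3] [300, 226, 15, 14, 132] [0.5141 0.0326 0.052 ]
orange [392.5 231.1] [386, 226, 14, 12, 126] [ 0.5147 -0.1834  0.052 ]
orange [240.9 240.2] [235, 235, 13, 11, 129] [0.4954 0.1999 0.052 ]
```

View pics/s5z.png

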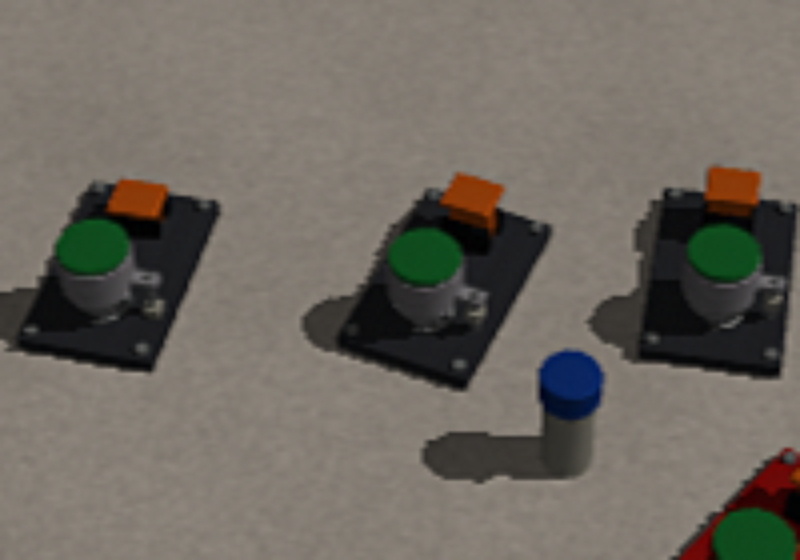

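View pics/t5.png

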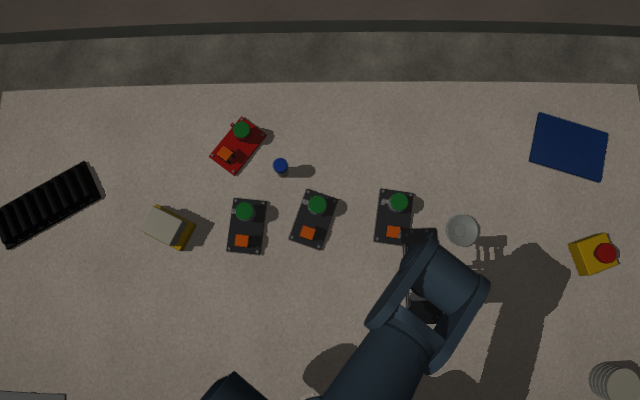

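```bash
python3 -c "
from bench import sign_off; print(sign_off())"
```

```text
the job is handed in; nothing more can be done
None
```

I pressed all three pads to their stops with the fingers shut, marked the right-hand block (nearest the dish) as worn, and handed the job in at about 11.6 s.

| Block | Where the pad stopped | Force |
|---|---|---|
| Left | about 8 mm down | 17.8 N at the stop |
| Middle | about 8 mm down | 8.3 N at 6 mm, 16.6 N at the stop |
| Right | about 20 mm down | 3.3 N at 8 mm, 26.8 N at the stop |

- **Tag:** I pushed the right block's tag down until the TCP stopped at z = 0.0357 m, where fully down is 0.036 m. The peak wrist force was about 50 N.
- **Last checks:** In the final scene picture the right tag has sunk about 15.6 mm and the other two tags are unchanged. The pad and tag positions match the starting pictures to within about 1 mm, and by eye the bystanders have not moved. The arm was clear of everything with no contact force.
- **Disagreement:** The top and scene cameras disagreed by about 7 mm in x on the pad and tag positions, probably because each saw some of the pad's side. I used the average and corrected it from the wrist camera. No check failed.

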